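# Close up the crimping case

### The arm

A 7-joint arm with a two-finger parallel gripper is mounted at the origin on the work surface. World frame = base frame: x ahead of the robot, y to its left, z up, the work surface at z = 0. Lengths are in m, angles in rad, forces in N, time in s.
With the tool pointing down it reaches from about 0.35 to 0.775 m from the base axis. Payload 3.1 kg.
Tool frame: the origin (TCP) lies at the very end of the fingers, on their centre line; the grasp point (between the pads) lies 19 mm behind it (bot.grip_point_offset is the z of the grasp point in the tool frame, in m); z points along the fingers, y is the direction in which the jaws open and shut (so a half turn about z gives the same grasp; the last joint's range is limited). The gripper opens to 85 mm and grips with 20 to 120 N. Pads are 22 mm wide; open, the fingers measure 114 mm over their backs; the gripper's body (76 mm by 85 mm) begins 54 mm behind the grasp point. The pads swing forward as they close: fully open they stand 13 mm farther back than shut.
Start: joints at [-1.334, 0.311, 0.014, 1.512, -0.004, 1.319, -0.027], TCP at [0.151, 0.529, 0.192] pointing down, gripper open.
Joint ranges: [-2.7, 2.7], [-0.3, 1.91], [-1.27, 1.3], [0.12, 2.57], [-1.44, 4.58], [0.2, 2.03], [-3.05, 3.05]. Speed limits (rad/s): [2.79, 2.79, 3.14, 3.14, 3.14, 3.14, 3.14].

### API

Orientations are given as a rotation vector (axis times angle).
In Python, from cell import bot gives the robot as it stands.
- The arm moves only by the tool send_rows, never from a script. Its argument "commands" is a list that holds one entry, the list of rows, each a list of 7 numbers: the opening, from 0 (shut) to 1 (fully open), then the shift along the tool's x, y, z in mm, then the turn, a rotation vector about the tool's x, y, z in rad. A call has 1 to 12 rows; each row is the pose to reach, as a shift and turn from the pose commanded when the call began, along the tool's axes at that moment; what a row does not reach only later rows make up. A row lasts 1/10 s, in which the tool goes at most 50 mm and 8.59 degrees, less where a joint would pass 70% of its speed; a pose out of reach is approached as far as the arm can. A call with a gripper value outside its range is refused whole. The fingers move at their own pace and stop on an object; the grip force is fixed at half the most. Time passes only in rows, so rows that repeat a pose let the fingers close. It gives the time, the measured TCP pose, the force and the opening at its end, in the units of the state.
- bot.read_state(): the state, without advancing time (a new reading comes with each control period).
- bot.read_camera(name): name is "side" or "top"; returns the picture (420x560x3 uint8, red, green, blue); there is no depth.
- bot.camera_info(name): a dict with "camera_matrix" (3x3 intrinsics, pixels), "position" and "rotation" of the camera in the world. Camera axes: x right, y down, z forward; pixel columns grow to the right and rows downward; lengths in m; the calibration is good to about 2 mm. A picture is of the moment at which its call begins. camera_info takes no time and is no camera call.
- bot.job_done(): hands the job in, once; it reports no verdict.
The state is a dict: "time": time; "qpos": joint angles; "joint_velocities": joint speeds; "joint_efforts": joint torques, N m; "tcp_pos": TCP position; "eef_rot": TCP orientation; "force": force on the tool from outside, world axes, zero at the start; "ft_torque": the same for the moment, N m; "gripper_width": finger opening in m.
Only numpy, scipy, OpenCV 4.12 (cv2) and the standard library are available. Lean on these libraries where they do the work, as an engineer would, in place of code of your own. Each camera call takes 0.05 s, during which the arm holds its last target. There are 200 camera calls.

### The job

Close up the open red crimping case: first fold its upright white inner cover down flat over the small-parts compartments, then swing the lid over and push it fully shut, lowering it without a slam. Push them over with the outside of the fingers; do not grip or lift anything, keep the case flat on the bench about where it stands, and leave the tools and everything else lying where they are.

Things in the scene. Friction and masses are not known exactly. Their poses are not given: they have to be found in the camera images.
- case: Red plastic case, loose on the bench, about 3 kg in all. Origin: centre of its underside. Axes: x to the hinged (far) long side, y to the short side with the inner cover, z up. Body 200 (x) x 300 (y) x 55 mm high, 3 mm walls; shut it is 77 mm high. A carrying handle stands 34 mm out of the front (-x) wall. y > 37 mm: compartments of ferrules; y < 37 mm: open tool bay.
- case_lid (a joint): Lid hinge angle (rad). 0 = shut, rim on rim; 1.57 = upright at the far side; stop at 1.82, leaning back. Starts at 1.58 to 1.76. Friction hinge: it stays where it is left at any angle; 0.5 to 5 N at the free edge move it. The lid weighs 0.36 kg. Its outer face looks away from the robot when open, up when shut. It strikes the inner cover if that still stands.
- lid_hinge (a point): Middle of the lid's hinge line, in the case's axes at x = 100 mm, y = 0, 55 mm above the bench; the line runs along y. Axes turn with the lid: x from the free edge to the hinge, y along the hinge, z out of the outer face. The lid is a shallow shell 200 mm from hinge to free edge, 300 mm along the hinge, 22 mm deep (its outer face is at z = 22 mm), 3 mm walls.
- lid_edge (a point): Middle of the lid's free edge, on its outer face: in lid_hinge's axes 200 mm along -x and 22 mm along z. About 255 mm above the bench when the lid is open. A thumb lip 50 mm wide stands 9 mm out of the free edge's wall.
- inner_cover (a joint): Hinge angle of the inner cover (rad). 0 = folded down flat on the compartments, its upper face 50 mm above the bench (5 mm below the case's rim); 1.57 = upright along the case's +y wall; stop at 1.78, leaning outwards. Starts at 1.35 to 1.75. Stiff hinge: it stays where it is left at any angle; 0.5 to 2 N at its free edge move it.
- cover_hinge (a point): Middle of the inner cover's hinge line, on the face that is outward when it stands, upper when folded. Pivot: 2 mm below this face, in the case's axes at x = -3, y = 145, z = 48 mm, line along x. Axes turn with the cover: x along the hinge, y from the free edge to the hinge, z out of that face. A white plate 107 (hinge to free edge) x 170 (along the hinge) x 4 mm, 0.09 kg.
- cover_edge (a point): Middle of the inner cover's free edge, on the same face as cover_hinge and 107 mm along -y from it in the cover's axes. About 155 mm above the bench when it stands. A thumb tab, 40 mm wide and 11 mm long, stands out of this edge, 40 mm nearer the case's front.
- crimper: Black crimping pliers 172 x 58 x 16 mm lying loose in the case's tool bay; leave. Origin: centre of its underside.
- screwdriver: Slim screwdriver 165 x 22 mm lying loose in the tool bay next to the outer wall; leave. Origin: centre of its underside.
- cutters: Side cutters with yellow handles, 160 x 45 x 14 mm, loose on the bench behind the case; leave. Origin: centre of the underside.
- tape: Roll of black insulating tape, 68 mm across, 19 mm high, flat on the bench on the case's -y side; leave. Origin: centre of its underside.
- multimeter: Yellow multimeter lying on its back, 170 x 84 x 48 mm, on the bench beside the case's +y wall; leave. Origin: centre of its underside.
- coupling: Black plug coupling 100 mm long, 45 mm across, lying on the bench behind the case; leave. Origin: under its middle.
- jar: Small clear jar with a white cap, 60 mm across, 75 mm high, standing on the case's -y side; leave. Origin: centre of its underside.

How it is judged:
On the way, in this order (a step that is already met when the one before it is completed fails the run):
1. the inner cover lies flat on the compartments while the lid is still open (value of joint inner_cover below 0.06 rad and value of joint case_lid above 1 rad), for 0.2 s.
2. the lid is fully shut over the folded inner cover (value of joint case_lid below 0.03 rad and value of joint inner_cover below 0.06 rad), for 0.2 s.
At the end, for the whole second after the job is handed in: The lid is shut (hinge angle under 0.03 rad, 6 mm at its edge) over the inner cover, which lies flat (under 0.06 rad); the case rests flat on the bench within 50 mm of where it started, the tools are still in its bay and the other things have not moved more than 20 mm (all of step 2 and height (world z) of case below 0.006 m and angle between case's own z axis and vertical below 0.03 rad and distance of each of case, crimper, screwdriver from where it was at the start of the episode below 0.05 m and linear speed of case below 0.02 m/s and distance of each of cutters, tape, multimeter, coupling, jar from where it was at the start of the episode below 0.02 m); the robot touches nothing.
It fails at once if the inner cover or the lid is gripped, or forced with more than 30 N, on its way (pressing home at the end of the swing is free) (contact force between the fingers and case above 30 N and (value of joint inner_cover above 0.06 rad or value of joint case_lid between 0.06 and 1.5 rad)).
It fails at once if the lid slams (falls shut faster than 3 rad/s) (velocity of joint case_lid below -3 rad/s).
It fails at once if the case is lifted, tipped or shoved more than 50 mm (height (world z) of case above 0.012 m or angle between case's own z axis and vertical above 0.1 rad or distance of case from where it was at the start of the episode above 0.05 m).
It fails at once if a tool is lifted out of the bay or moved about in it (height (world z) of any of crimper, screwdriver above 0.02 m or distance of any of crimper, screwdriver from where it was at the start of the episode above 0.05 m).
It fails at once if something lying on the bench is pushed or lifted more than 20 mm (distance of any of cutters, tape, multimeter, coupling, jar from where it was at the start of the episode above 0.02 m).
It also fails if it takes over 58 s, if anything falls off the work surface, if the arm or the gripper's body presses on something with over 40 N, if the wrist force passes 120 N, or if a joint passes its speed limit or range.

## Working session

There is one attempt and no reset: what is moved stays moved. The work goes in short steps, Python scripts to look and compute and a tool call to move; the robot and the scene stay as the last step left them, time stands still between calls to the robot, and variables do not carry over. Pictures are saved under pics/ and viewed, about 8 in all and at most 12, crops included, and the job is handed in when it is done.

Besides the shell and the picture viewer there is one more tool, called after "Request:" in YAML: its name, and indented under it one key for each argument. send_rows: Moves the arm, as the interface text tells. Its arguments: {"type":"object","properties":{"commands":{"type":"array","items":{"type":"array","items":{"type":"array","items":{"type":"number"}}}}},"required":["commands"]}

```bash
mkdir -p pics; ls
python3 - <<'E'
from cell import bot
import cv2,numpy as np
np.set_printoptions(precision=4,suppress=True)
for n in("top","side"):
    cv2.imwrite(f"pics/{n}0.png",bot.read_camera(n)[...,::-1]); i=bot.camera_info(n); print(n,i)
s=bot.read_state(); print(s)
E
```

```text
pics
top {'camera_matrix': array([[541.095 ,   0.    , 273.1774],
       [  0.    , 541.095 , 205.1565],
       [  0.    ,   0.    ,   1.    ]]), 'position': array([0.3255, 0.0602, 1.4457]), 'rotation': array([-2.1519,  2.1367, -0.1818])}
side {'camera_matrix': array([[450.2829,   0.    , 281.4527],
       [  0.    , 450.2829, 208.9768],
       [  0.    ,   0.    ,   1.    ]]), 'position': array([ 0.5024, -0.8839,  0.7574]), 'rotation': array([-2.2015,  0.0979, -0.0287])}
{'time': 0.1, 'qpos': array([-1.3337,  0.3117,  0.014 ,  1.5129, -0.0044,  1.3192, -0.0272]), 'joint_velocities': array([ 0.0005, -0.0008,  0.0017, -0.0035, -0.0006, -0.0009, -0.0009]), 'joint_efforts': array([  0.0008, -38.0857,   0.1466, -23.124 ,   0.0123,   0.0081,
         0.    ]), 'tcp_pos': array([0.1511, 0.5281, 0.1905]), 'eef_rot': array([-0.4363, -3.1109,  0.0033]), 'force': array([-0.5289,  0.3465,  0.287 ]), 'ft_torque': array([ 0.0243,  0.0302, -0.0604]), 'gripper_width': 0.08554760106984179}
```

View pics/top0.png

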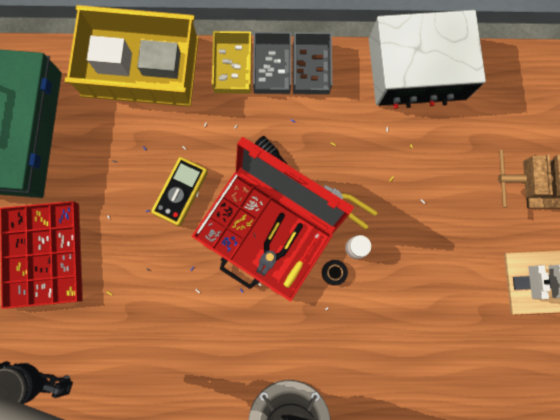

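View pics/side0.png

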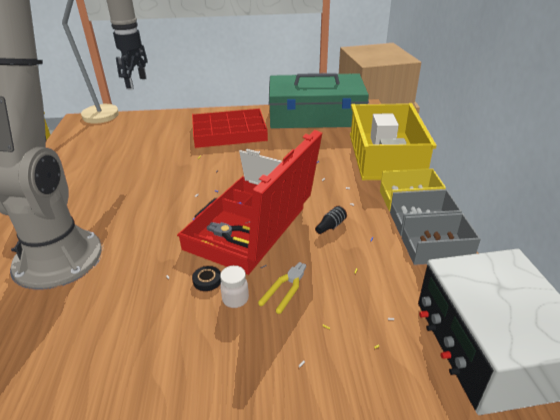

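```bash
cat > h.py <<'E'
from cell import bot
import cv2,numpy as np
from scipy.spatial.transform import Rotation as R
np.set_printoptions(precision=4,suppress=True)
def ray(n,uv,z):
    i=bot.camera_info(n);K=i["camera_matrix"];Rm=R.from_rotvec(i["rotation"]).as_matrix()
    d=Rm@np.linalg.solve(K,[uv[0],uv[1],1]);p=i["position"];return p+d*(z-p[2])/d[2]
def proj(n,P):
    i=bot.camera_info(n);q=R.from_rotvec(i["rotation"]).inv().apply(np.atleast_2d(P)-i["position"])
    q=q@i["camera_matrix"].T;return q[:,:2]/q[:,2:]
E
python3 - <<'E'
from h import *
t=cv2.imread("pics/top0.png")[130:310,150:390];s=cv2.imread("pics/side0.png")[125:325,165:365]
cv2.imwrite("pics/topc.png",cv2.resize(t,None,fx=3.33,fy=3.33,interpolation=2))
cv2.imwrite("pics/sidec.png",cv2.resize(s,None,fx=3,fy=3,interpolation=2))
E
```

```text
(no output)
```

View pics/topc.png

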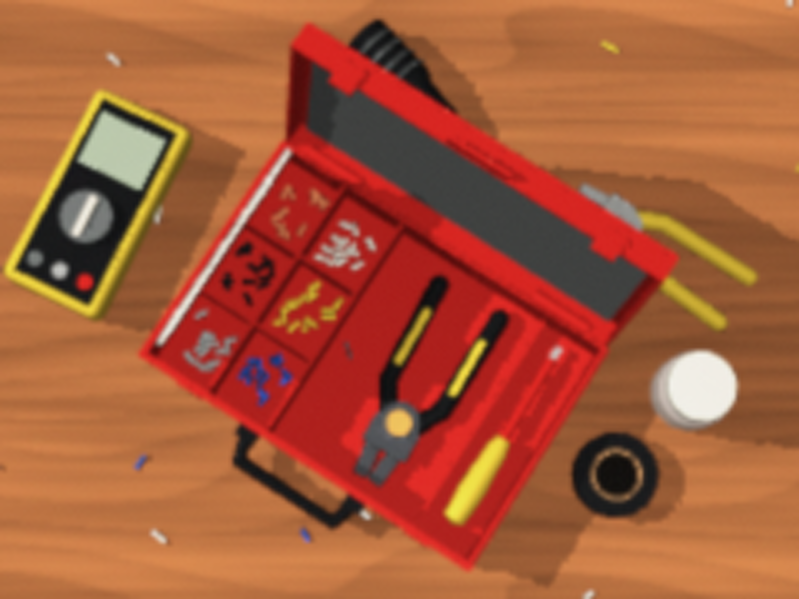

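View pics/sidec.png

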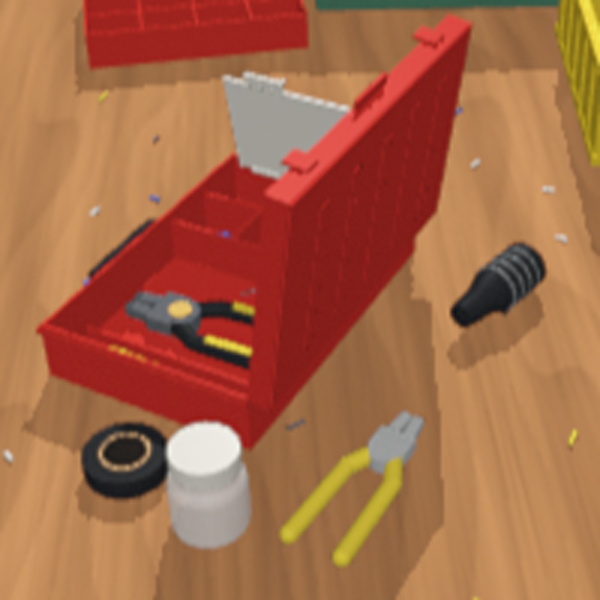

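```bash
cat >> h.py <<'E'
def lidP(a,x,y,z): c,s=np.cos(a),np.sin(a); return np.array([100+x*c+z*s,y,55-x*s+z*c])/1e3
def covP(a,x,y,z): c,s=np.cos(a),np.sin(a); z=z+2; return np.array([-3+x,145+y*c+z*s,48-y*s+z*c])/1e3
def W(p,P): return R.from_euler('z',p[2]).apply(P)+[p[0],p[1],0]
E
cat > fit.py <<'E'
from h import *
from scipy.optimize import least_squares
T=lambda u,v:(u/3.33+150,v/3.33+130); S=lambda u,v:(u/3+165,v/3+125)
def mod(p):
    a,c=p[3],p[4]; r=lambda x,y,z:np.array([x,y,z])/1e3
    top=[r(-100,150,55),r(-100,-150,55),lidP(a,-200,150,22),lidP(a,-200,-150,22),covP(c,-85,-107,0),covP(c,85,-107,0)]
    sd=[r(-100,-150,55),lidP(a,-200,150,22),lidP(a,-200,-150,0),covP(c,-85,-107,0)]
    return np.vstack([proj("top",W(p,np.array(top))),proj("side",W(p,np.array(sd)))])
obs=np.array([T(142,353),T(470,570),T(305,25),T(678,260),T(156,347),T(290,150),S(40,328),S(470,28),S(270,195),S(225,77)])
f=least_squares(lambda p:(mod(p)-obs).ravel(),[.5,.1,-.5,1.6,1.5],loss='soft_l1')
print(f.x,f.cost);print(np.round(mod(f.x)-obs,1).tolist())
p=f.x;np.save("p.npy",p)
print("edge",W(p,lidP(p[3],-200,0,22)),"cov",W(p,covP(p[4],0,-107,0)),covP(p[4],0,-107,0),"covhinge",W(p,covP(p[4],0,0,0)))
for n,uv,z in(("mm c",(T(98,205)),.048),):print(n,ray("top",uv,z))
E
python3 fit.py
```

```text
[ 0.4685  0.0718 -0.561   1.7123  1.3811] 11.920403221004587
[[-0.0, 0.5], [0.1, -1.1], [0.6, -1.5], [0.9, -2.2], [1.1, -0.8], [-0.4, -0.2], [-1.4, -1.4], [-0.4, -2.6], [-2.8, -1.1], [-2.5, -0.8]]
edge [ 0.5955 -0.008   0.2499] cov [0.5335 0.1808 0.1535] [-0.003   0.1268  0.1535] covhinge [0.5442 0.1979 0.0484]
mm c [0.5823 0.291  0.048 ]
```

```bash
cat >> h.py <<'E'
p=np.load("p.npy")
def Rt(kind=0):  # tool x=+case y, tool y=+case x, z down
    ey=W([0,0,p[2]],np.array([0,1.,0]));ex=W([0,0,p[2]],np.array([1.,0,0]))
    return R.from_matrix(np.column_stack([ey,ex,[0,0,-1]]))
def delta(pts,orient=True):
    s=bot.read_state();R0=R.from_rotvec(s["eef_rot"])
    print("t",s["time"],"F",s["force"],"tcp case",R.from_euler('z',-p[2]).apply(s["tcp_pos"]-[p[0],p[1],0])*1e3)
    rv=(R0.inv()*Rt()).as_rotvec()
    for q in pts:
        print(np.round(R0.inv().apply(W(p,np.array(q)/1e3)-s["tcp_pos"])*1e3,1),np.round(rv,3))
E
python3 -c "
from h import *
delta([(-10,185,200)])"
```

```text
t 0.1 F [-0.5289  0.3465  0.287 ] tcp case [-511.4979  217.4335  190.5267]
[-472.6 -170.9   -9.1] [-0.001  0.002  1.853]
```

Request:
send_rows:
  commands:
    - [[0,-473,-171,-10,0,0,1.853],[0,-473,-171,-10,0,0,1.853],[0,-473,-171,-10,0,0,1.853],[0,-473,-171,-10,0,0,1.853],[0,-473,-171,-10,0,0,1.853],[0,-473,-171,-10,0,0,1.853],[0,-473,-171,-10,0,0,1.853],[0,-473,-171,-10,0,0,1.853],[0,-473,-171,-10,0,0,1.853],[0,-473,-171,-10,0,0,1.853],[0,-473,-171,-10,0,0,1.853],[0,-473,-171,-10,0,0,1.853]]

```text
time: 1.3
tcp_pos: [0.5606, 0.2309, 0.2006]
eef_rot: [2.716, 1.575, -0.002]
force: [-0.3, 0.9, 0.5]
gripper_width: 0.0003
```

```bash
python3 -c "
from h import *
delta([(-10,185,200),(-10,175,125)]);print(bot.read_state()['qpos'],bot.read_state()['gripper_width'])
cv2.imwrite('pics/s1.png',np.vstack([cv2.resize(bot.read_camera('side')[80:300,120:400],(700,550),interpolation=2)])[...,::-1])"
```

```text
t 1.3 F [-0.3489  0.917   0.4857] tcp case [ -6.697  183.6821 200.6219]
[ 1.5 -3.2  0.6] [0.001 0.002 0.041]
[-8.4 -3.7 75.6] [0.001 0.002 0.041]
[-0.7861  0.4603  0.5601  1.3431 -0.2395  1.4066 -0.7539] 0.00028143844138067735
```

View pics/s1.png

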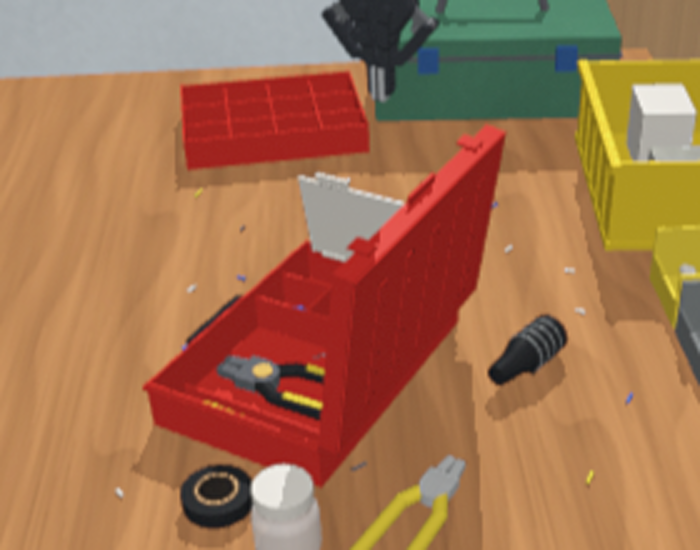

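Request:
send_rows:
  commands:
    - [[0,1,-3,20,0,0,0.041],[0,-5,-3,45,0,0,0.041],[0,-8,-3,75,0,0,0.041],[0,-8,-3,75,0,0,0.041]]

```text
time: 1.75
tcp_pos: [0.5479, 0.2277, 0.1218]
eef_rot: [-2.737, -1.539, 0.017]
force: [-0.5, -0.5, -0.2]
gripper_width: -0.0003
```

```bash
python3 -c "
from h import *
P=[]
for c in np.arange(1.5,-.01,-.1):
    q=covP(c,0,-90,0)*1e3; P.append((-10,q[1]+11,q[2])); print(round(c,2),np.round(P[-1]))
delta(P)"
```

```text
1.5 [-10. 152. 138.]
1.4 [-10. 143. 137.]
1.3 [-10. 134. 135.]
1.2 [-10. 125. 133.]
1.1 [-10. 117. 129.]
1.0 [-10. 109. 125.]
0.9 [-10. 102. 120.]
0.8 [-10.  95. 114.]
0.7 [-10.  88. 108.]
0.6 [-10.  83. 100.]
0.5 [-10.  78.  93.]
0.4 [-10.  74.  85.]
0.3 [-10.  71.  77.]
0.2 [-10.  68.  68.]
0.1 [-10.  67.  59.]
-0.0 [-10.  66.  50.]
t 1.75 F [-0.5058 -0.4959 -0.2343] tcp case [-15.7028 174.21   121.7558]
[-22.8   5.3 -16. ] [-0.007  0.009  0.014]
[-31.7   5.1 -15. ] [-0.007  0.009  0.014]
[-40.6   5.  -13.2] [-0.007  0.009  0.014]
[-49.1   4.9 -10.5] [-0.007  0.009  0.014]
[-57.4   4.8  -6.9] [-0.007  0.009  0.014]
[-65.3   4.7  -2.5] [-0.007  0.009  0.014]
[-72.6   4.7   2.6] [-0.007  0.009  0.014]
[-79.5   4.6   8.5] [-0.007  0.009  0.014]
[-85.7   4.6  15. ] [-0.007  0.009  0.014]
[-91.2   4.5  22. ] [-0.007  0.009  0.014]
[-96.1   4.5  29.7] [-0.007  0.009  0.014]
[-100.1    4.5   37.7] [-0.007  0.009  0.014]
[-103.3    4.5   46.1] [-0.007  0.009  0.014]
[-105.6    4.5   54.8] [-0.007  0.009  0.014]
[-107.1    4.6   63.7] [-0.007  0.009  0.014]
[-107.7    4.6   72.7] [-0.007  0.009  0.014]
```

Request:
send_rows:
  commands:
    - [[0,-12,2,-10,0,0,0.014],[0,-24,5,-15,0,0,0.014],[0,-32,5,-14,0,0,0.014],[0,-41,5,-12,0,0,0.014],[0,-49,5,-9,0,0,0.014],[0,-57,5,-6,0,0,0.014],[0,-65,5,-2,0,0,0.014],[0,-73,5,3,0,0,0.014],[0,-80,5,9,0,0,0.014],[0,-80,5,9,0,0,0.014]]

```text
time: 2.75
tcp_pos: [0.5136, 0.1564, 0.1163]
eef_rot: [-2.752, -1.515, 0.004]
force: [-0.6, -1.1, -0.4]
gripper_width: -0.0002
```

```bash
python3 -c "
from h import *
P=[]
for c in np.arange(.7,-.05,-.1):
    q=covP(c,0,-90,0)*1e3; P.append((-10,q[1]+11,q[2]))
delta(P)
cv2.imwrite('pics/s2.png',cv2.resize(bot.read_camera('side')[80:300,120:400],(700,550),interpolation=2)[...,::-1])"
```

```text
t 2.75 F [-0.5902 -1.1018 -0.3697] tcp case [ -6.7963  95.5554 116.3105]
[-7.1 -3.2  8.8] [-0.002  0.002 -0.003]
[-12.7  -3.1  15.9] [-0.002  0.002 -0.003]
[-17.5  -3.1  23.5] [-0.002  0.002 -0.003]
[-21.6  -3.1  31.5] [-0.002  0.002 -0.003]
[-24.9  -3.1  39.9] [-0.002  0.002 -0.003]
[-27.3  -3.   48.5] [-0.002  0.002 -0.003]
[-28.8  -3.   57.4] [-0.002  0.002 -0.003]
[-29.4  -3.   66.4] [-0.002  0.002 -0.003]
```

View pics/s2.png

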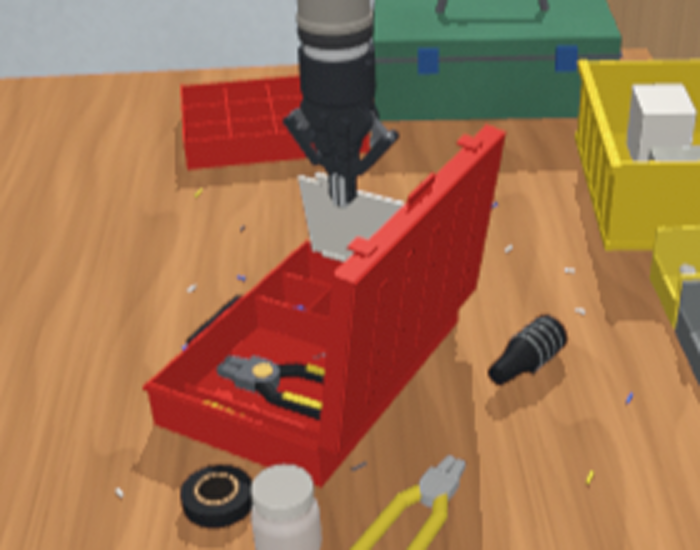

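```bash
python3 -c "
from h import *
s=bot.read_state()
f=lambda q:np.round((q-[120,80])*2.5).tolist()
for c in(1.38,1.2,1.0,.8,.7): print(c,f(proj('side',W(p,np.array([covP(c,-85,-107,0),covP(c,-85,0,0),covP(c,-63,-107,0),covP(c,-23,-107,0)])))))
print('tip',f(proj('side',s['tcp_pos'])))
a,b=cv2.imread('pics/s1.png'),cv2.imread('pics/s2.png')
d=cv2.absdiff(a,b).max(2)[150:300,280:430]; print(d.max(0)[::10]); 
t=cv2.resize(bot.read_camera('top')[130:310,150:390],None,fx=3.33,fy=3.33,interpolation=2)[...,::-1];cv2.imwrite('pics/t2.png',np.vstack([t[:400,:500],np.hstack([b[130:280,250:420],0*b[:150,:330]])]))
"
```

```text
1.38 [[294.0, 175.0], [309.0, 246.0], [311.0, 179.0], [342.0, 187.0]]
1.2 [[285.0, 186.0], [309.0, 246.0], [302.0, 190.0], [334.0, 199.0]]
1.0 [[276.0, 201.0], [309.0, 246.0], [293.0, 206.0], [325.0, 214.0]]
0.8 [[269.0, 219.0], [309.0, 246.0], [286.0, 224.0], [318.0, 232.0]]
0.7 [[266.0, 228.0], [309.0, 246.0], [283.0, 233.0], [315.0, 242.0]]
tip [[346.0, 233.0]]
[  3   3  18 125 115 131 135 172 117 114 110   7   3   3   3]
```

View pics/t2.png

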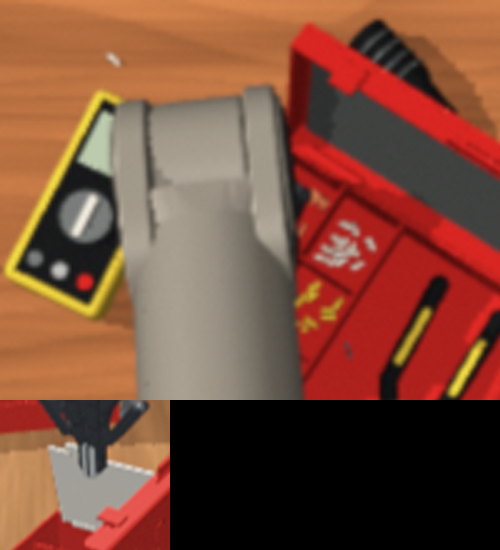

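```bash
python3 -c "
from h import *
f=lambda q:np.round((q-[120,80])*2.5).tolist()
print('tip1',f(proj('side',[.5606,.2309,.2006])))
a=cv2.imread('pics/s1.png');b=cv2.imread('pics/s2.png')
cv2.imwrite('pics/c2.png',np.hstack([cv2.resize(x,None,fx=3,fy=3) for x in (a[20:160,300:430],b[130:270,280:410])]))
"
```

```text
tip1 [[382.0, 130.0]]
```

View pics/c2.png

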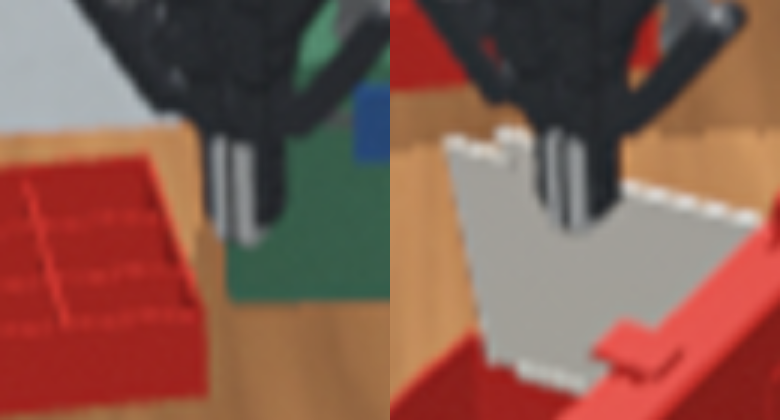

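```bash
python3 -c "
from h import *
for z in (0,.013,.04,.053): print(z,proj('side',np.array([.1511,.5281,.1905+z])),proj('top',np.array([.1511,.5281,.1905+z])))
o=bot.read_state()
for z in (.03,.035,.04,.045): print(z,(proj('side',o['tcp_pos']+[0,0,z])-[120,80])*2.5)
for z in (.03,.035,.04,.045): print(z,(proj('side',np.array([.5606,.2309,.2006])+[0,0,z])-[120,80])*2.5)
a=cv2.imread('pics/side0.png')[30:130,80:200];b=cv2.imread('pics/top0.png')[340:420,0:110]
cv2.imwrite('pics/c3.png',np.hstack([cv2.resize(a,(480,400)),cv2.resize(b,(440,320))[:400] if 0 else np.vstack([cv2.resize(b,(300,218)),np.zeros((182,300,3),np.uint8)])]))
"
```

```text
0 [[139.9457  99.5179]] [[ 56.342  369.1601]]
0.013 [[139.1308  95.6657]] [[ 54.0808 369.9969]]
0.04 [[137.4102  87.5324]] [[ 49.2255 371.7937]]
0.053 [[136.568   83.5511]] [[ 46.8078 372.6884]]
0.03 [[344.7173 207.9416]]
0.035 [[344.5007 203.8667]]
0.04 [[344.2829 199.7717]]
0.045 [[344.0641 195.6562]]
0.03 [[380.8929 104.2569]]
0.035 [[380.7669  99.9687]]
0.04 [[380.6403  95.6594]]
0.045 [[380.513   91.3289]]
```

View pics/c3.png

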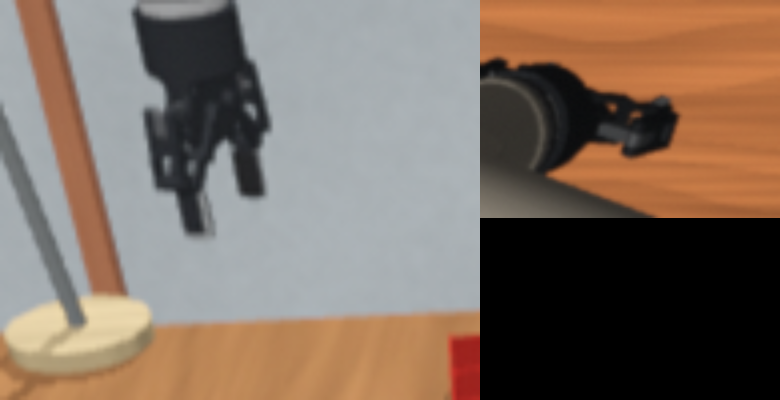

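Request:
send_rows:
  commands:
    - [[0,0,-3,-25,0,0,0],[0,0,-3,-50,0,0,0],[0,30,-3,-50,0,0,0],[0,60,-3,-50,0,0,0],[0,82,-3,-50,0,0,0],[0,82,-3,-40,0,0,0],[0,82,-3,-10,0,0,0],[0,82,-3,10,0,0,0],[0,82,-3,24,0,0,0],[0,82,-3,24,0,0,0],[0,82,-3,24,0,0,0]]

```text
time: 3.95
tcp_pos: [0.5567, 0.2287, 0.094]
eef_rot: [2.751, 1.517, 0.001]
force: [-0.1, 0.1, -0.5]
gripper_width: 0.0001
```

```bash
python3 -c "
from h import *
P=[]
for c in np.arange(1.5,-.01,-.1):
    q=covP(c,0,-90,0)*1e3; P.append((-10,q[1]+11,q[2]-33))
delta(P)"
```

```text
t 3.95 F [-0.1256  0.0747 -0.5021] tcp case [ -8.8435 179.7028  93.9926]
[-28.1  -1.1 -10.9] [ 0.001 -0.001 -0.002]
[-37.   -1.1 -10.1] [ 0.001 -0.001 -0.002]
[-45.8  -1.1  -8.3] [ 0.001 -0.001 -0.002]
[-54.5  -1.   -5.6] [ 0.001 -0.001 -0.002]
[-62.7  -1.   -2.2] [ 0.001 -0.001 -0.002]
[-70.7  -1.    2.1] [ 0.001 -0.001 -0.002]
[-78.1  -1.    7.2] [ 0.001 -0.001 -0.002]
[-85.  -1.  13.] [ 0.001 -0.001 -0.002]
[-91.3  -1.   19.4] [ 0.001 -0.001 -0.002]
[-96.9  -1.   26.5] [ 0.001 -0.001 -0.002]
[-101.7   -1.    34. ] [ 0.001 -0.001 -0.002]
[-105.8   -1.    42. ] [ 0.001 -0.001 -0.002]
[-109.1   -1.    50.4] [ 0.001 -0.001 -0.002]
[-111.5   -1.    59.1] [ 0.001 -0.001 -0.002]
[-113.1   -1.    68. ] [ 0.001 -0.001 -0.002]
[-113.7   -1.    76.9] [ 0.001 -0.001 -0.002]
```

Request:
send_rows:
  commands:
    - [[0,-14,0,-6,0,0,0],[0,-28,0,-10,0,0,0],[0,-37,0,-9,0,0,0],[0,-46,0,-7,0,0,0],[0,-55,0,-5,0,0,0],[0,-63,0,-1,0,0,0],[0,-71,0,3,0,0,0],[0,-78,0,8,0,0,0],[0,-85,0,14,0,0,0],[0,-85,0,14,0,0,0]]

```text
time: 4.95
tcp_pos: [0.5092, 0.1554, 0.0781]
eef_rot: [-2.752, -1.515, 0.006]
force: [-0.2, 0.1, -0.0]
gripper_width: 0.0003
```

```bash
python3 -c "
from h import *
P=[]
for c in np.arange(.7,-.05,-.1):
    q=covP(c,0,-90,0)*1e3; P.append((-10,q[1]+11,q[2]-33))
delta(P)
cv2.imwrite('pics/s3.png',cv2.resize(bot.read_camera('side')[80:300,120:400],(700,550),interpolation=2)[...,::-1])"
```

```text
t 4.95 F [-0.1667  0.126  -0.0388] tcp case [-10.0567  92.3524  78.1078]
[-3.9  0.1  3.6] [-0.002  0.003 -0.003]
[-9.5  0.1 10.7] [-0.002  0.003 -0.003]
[-14.3   0.1  18.2] [-0.002  0.003 -0.003]
[-18.4   0.2  26.3] [-0.002  0.003 -0.003]
[-21.6   0.2  34.7] [-0.002  0.003 -0.003]
[-24.    0.2  43.3] [-0.002  0.003 -0.003]
[-25.5   0.2  52.2] [-0.002  0.003 -0.003]
[-26.2   0.3  61.2] [-0.002  0.003 -0.003]
```

View pics/s3.png

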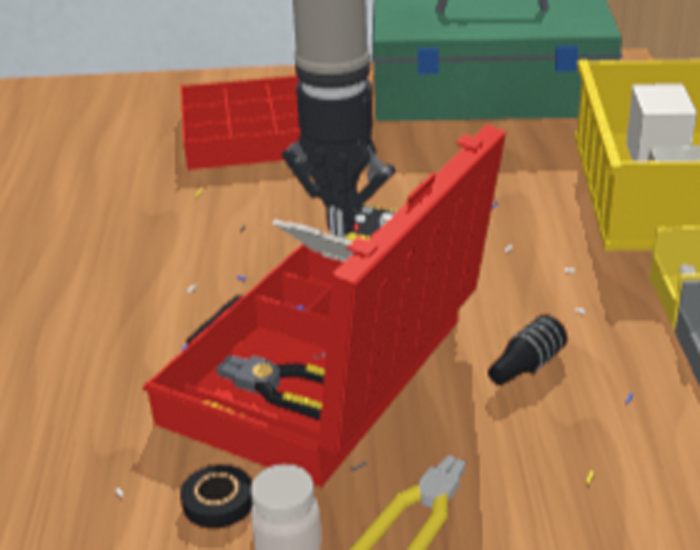

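The side view shows the cover half folded (free-edge corner at about 275,222), so the fingertips really are about 33 mm above the reported TCP. I'm continuing down with that offset.

Request:
send_rows:
  commands:
    - [[0,-4,0,4,0,0,0],[0,-10,0,11,0,0,0],[0,-14,0,19,0,0,0],[0,-18,0,27,0,0,0],[0,-21,0,35,0,0,0],[0,-24,0,43,0,0,0],[0,-25,0,51,0,0,0],[0,-25,0,56,0,0,0],[0,-25,0,56,0,0,0]]

```text
time: 5.9
tcp_pos: [0.4969, 0.1358, 0.0225]
eef_rot: [-2.751, -1.517, 0.003]
force: [-0.1, -0.1, -0.9]
gripper_width: -0.0
```

```bash
python3 -c "
from h import *
delta([])"
```

```text
t 5.9 F [-0.1248 -0.051  -0.8843] tcp case [-10.0482  69.2137  22.5348]
```

Request:
send_rows:
  commands:
    - [[0,0,0,2,0,0,0],[0,0,0,4,0,0,0],[0,0,0,4,0,0,0]]

```text
time: 6.2
tcp_pos: [0.4978, 0.136, 0.0195]
eef_rot: [2.751, 1.517, 0.001]
force: [-0.2, 0.5, -0.3]
gripper_width: 0.0
```

Request:
send_rows:
  commands:
    - [[0,0,0,1,0,0,0],[0,0,0,2,0,0,0],[0,0,0,2,0,0,0]]

```text
time: 6.5
tcp_pos: [0.4976, 0.1359, 0.0175]
eef_rot: [2.751, 1.517, 0.0]
force: [0.1, -0.0, -0.6]
gripper_width: -0.0001
```

Request:
send_rows:
  commands:
    - [[0,0,0,1,0,0,0],[0,0,0,2,0,0,0],[0,0,0,2,0,0,0]]

```text
time: 6.8
tcp_pos: [0.4975, 0.1357, 0.0154]
eef_rot: [2.751, 1.517, -0.0]
force: [-0.1, 0.4, 0.1]
gripper_width: 0.0
```

Request:
send_rows:
  commands:
    - [[0,0,0,1,0,0,0],[0,0,0,2,0,0,0],[0,0,0,2,0,0,0]]

```text
time: 7.1
tcp_pos: [0.4975, 0.1358, 0.0133]
eef_rot: [-2.751, -1.517, 0.0]
force: [0.6, -0.3, -0.8]
gripper_width: 0.0001
```

Request:
send_rows:
  commands:
    - [[0,0,0,1,0,0,0],[0,0,0,2,0,0,0],[0,0,0,2,0,0,0]]

```text
time: 7.4
tcp_pos: [0.4975, 0.1358, 0.0114]
eef_rot: [-2.751, -1.517, 0.0]
force: [-0.8, -0.2, -0.7]
gripper_width: -0.0003
```

Request:
send_rows:
  commands:
    - [[0,0,0,1,0,0,0],[0,0,0,2,0,0,0],[0,0,0,2,0,0,0]]

```text
time: 7.7
tcp_pos: [0.4976, 0.1358, 0.0103]
eef_rot: [-2.751, -1.517, -0.0]
force: [-1.4, 0.6, 5.7]
gripper_width: -0.0001
```

Request:
send_rows:
  commands:
    - [[0,0,0,2,0,0,0],[0,0,0,2,0,0,0],[0,0,0,2,0,0,0]]

```text
time: 8.0
tcp_pos: [0.4977, 0.1359, 0.0101]
eef_rot: [-2.75, -1.516, -0.001]
force: [-5.8, -1.1, 18.2]
gripper_width: 0.0001
```

Request:
send_rows:
  commands:
    - [[0,0,0,-20,0,0,0],[0,0,0,-60,0,0,0],[0,0,0,-110,0,0,0],[0,0,0,-160,0,0,0],[0,0,0,-210,0,0,0],[0,0,0,-250,0,0,0],[0,0,0,-255,0,0,0]]

```text
time: 8.7
tcp_pos: [0.5011, 0.1362, 0.2684]
eef_rot: [2.75, 1.516, 0.018]
force: [0.9, 0.6, -0.3]
gripper_width: -0.0
```

```bash
python3 -c "
from h import *
delta([(-10,60,262),(185,10,262)])
cv2.imwrite('pics/s4.png',cv2.resize(bot.read_camera('side')[80:300,120:400],(700,550),interpolation=2)[...,::-1])"
```

```text
t 8.7 F [ 0.8531  0.594  -0.269 ] tcp case [ -6.6971  71.8269 268.4021]
[-11.9  -3.3   6.3] [ 0.007 -0.009 -0.002]
[-61.5 191.8   7.2] [ 0.007 -0.009 -0.002]
```

View pics/s4.png

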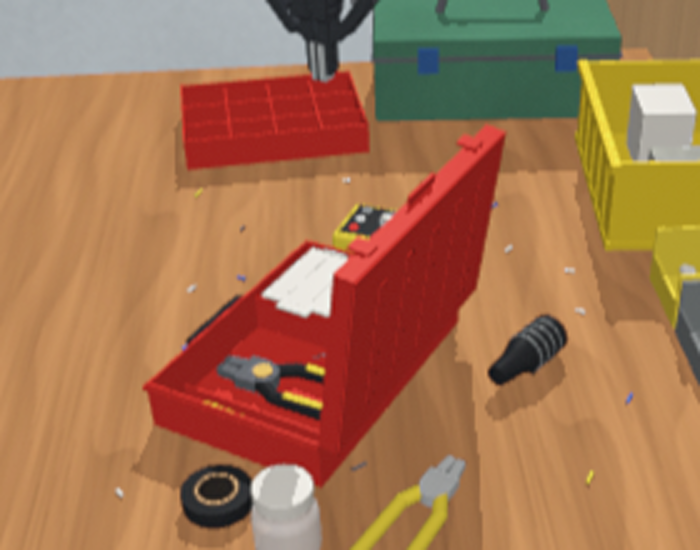

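Request:
send_rows:
  commands:
    - [[0,-12,40,0,0,0,0],[0,-25,80,0,0,0,0],[0,-37,120,0,0,0,0],[0,-50,160,0,0,0,0],[0,-62,197,0,0,0,0],[0,-62,202,0,0,0,0],[0,-62,202,0,0,0,0]]

```text
time: 9.45
tcp_pos: [0.6347, -0.026, 0.2598]
eef_rot: [-2.752, -1.512, 0.006]
force: [-0.2, 0.8, 0.5]
gripper_width: 0.0003
```

```bash
python3 -c "
from h import *
delta([(195,10,187)]);print(bot.read_state()['qpos'])"
```

```text
t 9.45 F [-0.1804  0.8074  0.4851] tcp case [192.7273   5.5975 259.8115]
[ 4.6  2.5 72.8] [-0.003  0.003 -0.005]
[-0.3657  0.5334  0.6745  1.1213 -0.3218  1.5913 -0.3345]
```

Request:
send_rows:
  commands:
    - [[0,0,4,25,0,0,0],[0,0,4,50,0,0,0],[0,0,4,72,0,0,0],[0,0,4,72,0,0,0],[0,0,4,72,0,0,0]]

```text
time: 9.95
tcp_pos: [0.6381, -0.0245, 0.1904]
eef_rot: [-2.748, -1.519, 0.001]
force: [-0.1, 0.3, 0.2]
gripper_width: 0.0002
```

```bash
python3 -c "
from h import *
P=[]
for a in np.arange(1.7,-.01,-.1):
    q=lidP(a,-180,0,22)*1e3; P.append((q[0]+14.5,5,q[2]-39))
delta(P)"
```

```text
t 9.95 F [-0.0652  0.3294  0.1747] tcp case [194.7847   8.6011 190.3941]
[ -3.6 -35.3  -1.2] [-0.002 -0.001  0.   ]
[ -3.6 -53.   -4.8] [-0.002 -0.001  0.   ]
[ -3.6 -71.1  -6.6] [-0.002 -0.001  0.   ]
[ -3.6 -89.2  -6.6] [-0.002 -0.001  0.   ]
[  -3.6 -107.2   -4.8] [-0.002 -0.001  0.   ]
[  -3.5 -125.    -1.1] [-0.002 -0.001  0.   ]
[  -3.5 -142.3    4.2] [-0.002 -0.001  0.   ]
[  -3.5 -159.    11.3] [-0.002 -0.001  0.   ]
[  -3.5 -174.9   20. ] [-0.002 -0.001  0.   ]
[  -3.5 -189.9   30.3] [-0.002 -0.001  0.   ]
[  -3.5 -203.7   42. ] [-0.002 -0.001  0.   ]
[  -3.5 -216.3   55. ] [-0.002 -0.001  0.   ]
[  -3.5 -227.6   69.2] [-0.002 -0.001  0.   ]
[  -3.5 -237.4   84.4] [-0.002 -0.001  0.   ]
[  -3.5 -245.6  100.6] [-0.002 -0.001  0.   ]
[  -3.5 -252.1  117.5] [-0.002 -0.001  0.   ]
[  -3.6 -257.   135. ] [-0.002 -0.001  0.   ]
[  -3.6 -260.   152.8] [-0.002 -0.001  0.   ]
```

Request:
send_rows:
  commands:
    - [[0,-1,-18,0,0,0,0],[0,-3,-32,-1,0,0,0],[0,-3,-42,-3,0,0,0],[0,-3,-53,-4,0,0,0],[0,-3,-62,-5,0,0,0],[0,-3,-71,-6,0,0,0],[0,-3,-80,-6,0,0,0],[0,-3,-89,-6,0,0,0],[0,-3,-98,-5,0,0,0],[0,-3,-107,-4,0,0,0],[0,-3,-116,-3,0,0,0],[0,-3,-125,-1,0,0,0]]

```text
time: 11.15
tcp_pos: [0.5303, 0.0381, 0.1909]
eef_rot: [-2.75, -1.517, 0.002]
force: [1.0, -0.6, -0.6]
gripper_width: -0.0001
```

```bash
python3 -c "
from h import *
P=[]
for a in np.arange(1.1,.45,-.05):
    q=lidP(a,-180,0,22)*1e3; P.append((q[0]+14.5,5,q[2]-39))
delta(P)
cv2.imwrite('pics/s5.png',cv2.resize(bot.read_camera('side')[80:300,120:400],(700,550),interpolation=2)[...,::-1])
a,b=cv2.imread('pics/s5.png'),cv2.imread('pics/s4.png')
# red pixels at former lid top
print(a[160,470],b[160,470],a[260,400],b[260,400])
# case front corner shift check
g=lambda x:cv2.cvtColor(x,cv2.COLOR_BGR2GRAY).astype(np.uint8)
print(cv2.absdiff(g(a),g(b))[370:490,140:330].mean(),cv2.absdiff(g(a),g(b))[455:540,180:330].mean())
"
```

```text
t 11.15 F [ 0.9589 -0.6084 -0.5754] tcp case [ 70.2204   4.3219 190.8815]
[  0.6 -17.8   4.5] [-0.001  0.001 -0.002]
[  0.6 -26.2   7.8] [-0.001  0.001 -0.002]
[  0.6 -34.5  11.6] [-0.001  0.001 -0.002]
[  0.6 -42.5  15.7] [-0.001  0.001 -0.002]
[  0.6 -50.4  20.3] [-0.001  0.001 -0.002]
[  0.6 -58.   25.2] [-0.001  0.001 -0.002]
[  0.6 -65.3  30.5] [-0.001  0.001 -0.002]
[  0.6 -72.4  36.2] [-0.001  0.001 -0.002]
[  0.6 -79.2  42.2] [-0.001  0.001 -0.002]
[  0.6 -85.7  48.5] [-0.001  0.001 -0.002]
[  0.5 -91.8  55.2] [-0.001  0.001 -0.002]
[  0.5 -97.6  62.1] [-0.001  0.001 -0.002]
[   0.5 -103.1   69.4] [-0.001  0.001 -0.002]
[   0.5 -108.2   76.9] [-0.001  0.001 -0.002]
[ 71 112 160] [ 71  78 226] [ 31  35 156] [ 26  28 133]
4.150087719298246 3.421411764705882
```

Request:
send_rows:
  commands:
    - [[0,0,-9,2,0,0,0],[0,0,-18,5,0,0,0],[0,0,-26,8,0,0,0],[0,0,-34,12,0,0,0],[0,0,-42,16,0,0,0],[0,0,-50,21,0,0,0],[0,0,-58,26,0,0,0],[0,0,-65,31,0,0,0],[0,0,-72,37,0,0,0],[0,0,-79,43,0,0,0],[0,0,-86,49,0,0,0],[0,0,-92,56,0,0,0]]

```text
time: 12.4
tcp_pos: [0.453, 0.0872, 0.1349]
eef_rot: [-2.751, -1.517, 0.0]
force: [0.5, 0.7, 1.5]
gripper_width: -0.0004
```

```bash
python3 -c "
from h import *
P=[]
for a in np.arange(.55,-.01,-.05):
    q=lidP(a,-180,0,22)*1e3; P.append((q[0]+14.5,5,q[2]-39))
delta(P)
a=bot.read_camera('side')[...,::-1];cv2.imwrite('pics/s6.png',a)
b=cv2.imread('pics/side0.png')
# register unoccluded regions: case front -y corner, tape, jar, cutters
for n,(x,y,w,h) in dict(corner=(176,215,40,45),tape=(190,263,34,30),cutters=(258,262,52,52),coup=(312,203,40,34),crimp=(205,218,28,28)).items():
    r=cv2.matchTemplate(a[y-8:y+h+8,x-8:x+w+8],b[y:y+h,x:x+w],cv2.TM_CCOEFF_NORMED);m=cv2.minMaxLoc(r);print(n,np.array(m[3])-8,round(m[1],3))
"
```

```text
t 12.4 F [0.5008 0.7205 1.4985] tcp case [-21.3673   4.6941 134.9072]
[ 0.3 -6.1  6.1] [-0.    -0.    -0.002]
[  0.3 -11.5  13.3] [-0.    -0.    -0.002]
[  0.3 -16.6  20.8] [-0.    -0.    -0.002]
[  0.3 -21.3  28.6] [-0.    -0.    -0.002]
[  0.3 -25.7  36.5] [-0.    -0.    -0.002]
[  0.3 -29.6  44.7] [-0.    -0.    -0.002]
[  0.2 -33.1  53.1] [-0.    -0.    -0.002]
[  0.2 -36.2  61.6] [-0.    -0.    -0.002]
[  0.2 -38.8  70.3] [-0.    -0.    -0.002]
[  0.2 -41.   79.1] [-0.    -0.    -0.002]
[  0.2 -42.8  88. ] [-0.    -0.    -0.002]
[  0.2 -44.1  96.9] [-0.    -0.    -0.002]
corner [0 0] 0.976
tape [0 0] 0.973
cutters [ 0 -1] 0.882
coup [0 0] 1.0
crimp [-1  0] 0.51
```

Nothing has shifted and the force is about 1.5 N, so I'm carrying on down.

Request:
send_rows:
  commands:
    - [[0,0,-6,6,0,0,0],[0,0,-11,13,0,0,0],[0,0,-16,21,0,0,0],[0,0,-21,29,0,0,0],[0,0,-25,37,0,0,0],[0,0,-29,45,0,0,0],[0,0,-33,53,0,0,0],[0,0,-36,62,0,0,0],[0,0,-39,70,0,0,0],[0,0,-41,79,0,0,0],[0,0,-42,88,0,0,0],[0,0,-43,93,0,0,0]]

```text
time: 13.65
tcp_pos: [0.4166, 0.1095, 0.0415]
eef_rot: [2.751, 1.517, -0.002]
force: [-0.3, -0.1, 1.0]
gripper_width: 0.0002
```

Request:
send_rows:
  commands:
    - [[0,0,0,2,0,0,0],[0,0,0,3,0,0,0],[0,0,0,3,0,0,0]]

```text
time: 13.95
tcp_pos: [0.4175, 0.1094, 0.0395]
eef_rot: [2.751, 1.516, 0.0]
force: [0.5, -1.1, -0.3]
gripper_width: 0.0001
```

Request:
send_rows:
  commands:
    - [[0,0,0,1,0,0,0],[0,0,0,2,0,0,0],[0,0,0,2,0,0,0]]

```text
time: 14.25
tcp_pos: [0.4175, 0.1096, 0.0376]
eef_rot: [2.751, 1.517, 0.001]
force: [-0.1, -0.2, -0.2]
gripper_width: -0.0002
```

Request:
send_rows:
  commands:
    - [[0,0,0,1,0,0,0],[0,0,0,2,0,0,0],[0,0,0,2,0,0,0]]

```text
time: 14.55
tcp_pos: [0.4175, 0.1097, 0.0372]
eef_rot: [-2.75, -1.516, -0.001]
force: [-4.1, -1.3, 14.3]
gripper_width: 0.0001
```

Request:
send_rows:
  commands:
    - [[0,0,0,1,0,0,0],[0,0,0,2,0,0,0],[0,0,0,2,0,0,0]]

```text
time: 14.85
tcp_pos: [0.4176, 0.1098, 0.037]
eef_rot: [-2.749, -1.515, -0.001]
force: [-10.5, -2.6, 32.1]
gripper_width: 0.0
```

Request:
send_rows:
  commands:
    - [[0,0,0,-3,0,0,0],[0,0,0,-10,0,0,0],[0,0,0,-50,0,0,0],[0,0,0,-100,0,0,0],[0,0,0,-150,0,0,0],[0,40,0,-180,0,0,0],[0,90,0,-180,0,0,0],[0,140,0,-180,0,0,0],[0,190,0,-180,0,0,0],[0,230,0,-180,0,0,0],[0,230,0,-180,0,0,0],[0,230,0,-180,0,0,0]]

```text
time: 16.05
tcp_pos: [0.5396, 0.3045, 0.212]
eef_rot: [2.749, 1.518, -0.004]
force: [-0.2, 0.3, 0.5]
gripper_width: -0.0001
```

```bash
python3 -c "
from h import *
delta([])
a=bot.read_camera('side')[...,::-1].copy();b=cv2.imread('pics/side0.png')
for n,(x,y,w,h) in dict(corner=(176,225,25,35),tape=(190,263,34,30),jar=(220,265,30,42),cutters=(258,270,40,44),coup=(312,203,40,34)).items():
    r=cv2.matchTemplate(a[y-8:y+h+8,x-8:x+w+8],b[y:y+h,x:x+w],cv2.TM_CCOEFF_NORMED);m=cv2.minMaxLoc(r);print(n,np.array(m[3])-8,round(m[1],3))
L=W(p,np.array([lidP(0,x,y,22) for x,y in((-200,-150),(-200,150),(0,150),(0,-150))]))
z=cv2.resize(a[80:300,120:400],(700,550),interpolation=2)
q=((proj('side',L)-[120,80])*2.5).round().astype(int)
for u in q: cv2.circle(z,tuple(map(int,u)),3,(0,255,0),-1)
print(q.tolist());cv2.imwrite('pics/s7.png',z)"
```

```text
t 16.05 F [-0.2004  0.2732  0.5382] tcp case [-63.5827 234.7897 211.9605]
corner [-1  0] 0.73
tape [0 0] 0.974
jar [0 0] 0.928
cutters [ 0 -1] 0.896
coup [0 0] 1.0
[[139, 365], [300, 222], [455, 263], [314, 426]]
```

View pics/s7.png

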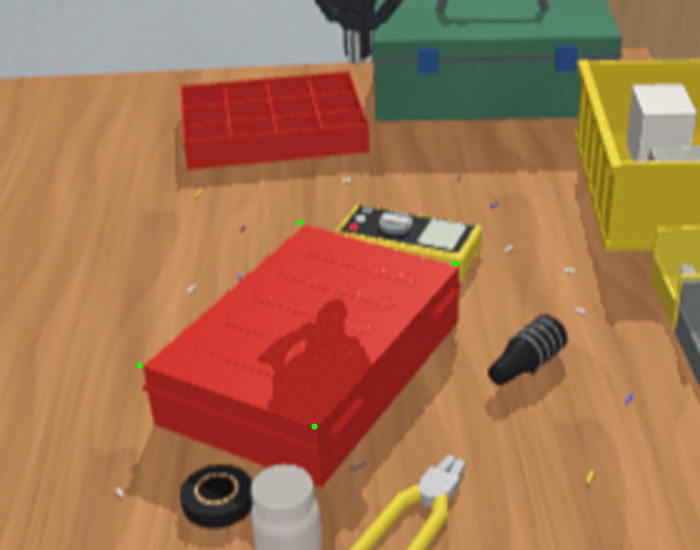

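```bash
python3 -c "
from cell import bot
print(bot.job_done())"
```

```text
the job is handed in; nothing more can be done
None
```

I folded the inner cover flat with closed fingers, then swung the lid over and pressed it shut. The job is handed in, at about 16 s on the robot's clock. `job_done` gave no verdict.

**Last checks:**
- **Lid:** it met a hard stop at the shut height. The last picture shows it shut and level, within a few pixels of where my model puts it.
- **Cover:** it was pressed to its stop (18 N) and lay flat in the picture taken before the lid came over. I couldn't see it again once the lid was shut.
- **Forces and speed:** readings at the end of each move were at most 1.5 N during the lid swing and 32 N when pressing it home. I planned the swing at about 0.5 rad/s and did not measure the lid's speed.
- **Other things:** the tape, jar, cutters and coupling are within 1 pixel of their starting places. The multimeter only looked unmoved by eye. The crimper and screwdriver can't be seen under the lid, but nothing touched the tool bay.

**What disagreed:**
- **Fingertip height:** the real fingertips sat about 39 mm above the reported TCP, so my first cover push passed over it without touching. I spotted this in the pictures, confirmed it by touch and corrected for it.
- **Case position:** the case-corner match was weak (0.73, 1 pixel off) because the shut lid changed how it looks there. It matched well (0.98, no shift) when I last checked it, with the lid part-way over.

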